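Clamp the reaming cone in the bench chuck

ROBOT

A 6-joint arm with a two-finger parallel gripper is mounted at the origin on the work surface. World frame = base frame: x ahead of the robot, y to its left, z up, the work surface at z = 0. Lengths are in mm, angles in rad, forces in N, time in s.
With the tool pointing down it reaches from about 350 to 975 mm from the base axis. Payload 7.1 kg.
Tool frame: the origin (TCP) lies at the very end of the fingers, on their centre line; the grasp point (between the pads) lies env.grip_point_offset behind it (env.grip_point_offset is the distance from the TCP to the grasp point, in mm); y points along the fingers, x is the direction in which the jaws open and shut, and the axes are right-handed (so a half turn about y gives the same grasp; the last joint's range is limited). The gripper opens to 88 mm and grips with 3 to 60 N. Pads are 20 mm wide; open, the fingers measure 115 mm over their backs; the gripper's body (75 mm by 178 mm) begins 61 mm behind the grasp point.
Start: joints at [1.163, 0.423, 1.63, -0, 1.089, -0.019], TCP at [236.892, 578.349, 222.675] pointing down, gripper open.
Joint ranges: [-3, 3], [-0.9, 2.11], [0.09, 2.58], [-1.31, 4.45], [0.11, 2.69], [-2.54, 2.54]. Speed limits (rad/s): [2.39, 2.39, 3.01, 3.14, 3.14, 3.14].

INTERFACE

Orientations are given as a rotation vector (axis times angle).
In Python, from bench import env gives the robot as it stands. The module is installed in compiled form; this text tells all that it offers.
- The arm moves only by the tool send_rows, never from a script. Its argument "commands" is a list of rows, each an object with "gripper": the closure, from 0 (fully open) to 1 (shut); "travel": the shift along the tool's x, y, z in mm, a list of three; "roll": the turn about the tool's y in degrees. A call has 1 to 8 rows; each row is the pose to reach, as a shift and turn from the pose commanded when the call began, along the tool's axes at that moment; what a row does not reach only later rows make up. A row lasts 1/8 s, in which the tool goes at most 62.5 mm and 10.7 degrees, less where a joint would pass 70% of its speed; a pose out of reach is approached as far as the arm can. A call with a gripper value outside its range is refused whole. The fingers move at their own pace and stop on an object; "grip_force" is the grip in N (left out, the last holds). Time passes only in rows, so rows that repeat a pose let the fingers close. It gives the time, the measured TCP pose, the force and the opening at its end, in the units of the state.
- env.read_state(): the state, without advancing time (a new reading comes with each control period).
- env.read_camera(name): name is "side" or "top" or "wrist"; returns the picture (420x560x3 uint8, red, green, blue); there is no depth.
- env.get_calibration(name): a dict with "K" (3x3 intrinsics, pixels), "rvec" (rotation vector, rad) and "tvec" (3), from world to camera coordinates, as OpenCV has them. Camera axes: x right, y down, z forward; pixel columns grow to the right and rows downward; lengths in mm; the calibration is good to about 2 mm. A picture is of the moment at which its call begins: read the wrist's pose just before it. get_calibration takes no time and is no camera call; for the wrist camera it gives the pose at the moment of the call.
- env.hand_in(): hands the job in, once; it reports no verdict.
The state is a dict: "time": time; "qpos": joint angles; "qd": joint speeds; "joint_efforts": joint torques, N m; "eef_pos": TCP position; "ee_rot": TCP orientation; "wrist_force": force on the tool from outside, world axes, zero at the start; "moment": the same for the moment, N m; "opening": opening from 0.0 (shut) to 1.0 (fully open).
Only numpy, scipy, OpenCV 4.12 (cv2) and the standard library are available. Lean on these libraries where they do the work, as an engineer would, in place of code of your own. Each camera call takes 0.05 s, during which the arm holds its last target. There are 200 camera calls.

TASK

Take the pointed reaming cone out of the wooden rack and stand it, point up, in the open bench chuck with its foot down on the bottom of the bore. Then turn the chuck's sleeve clockwise (seen from above) until the jaws hold the cone firmly, and let go.

Things in the scene. Friction and masses are not known exactly. Their poses are not given: they have to be found in the camera images.
- cone_mid (a point): Reaming cone: loose steel tool, 66 mm long, 120 g, upright in a wooden rack hole. From the foot up: shank 14 mm dia. (0-34 mm), gripping collar 26 mm dia. (34-52 mm), blunt cone (52-66 mm). Two neighbours have the same shank and collar but end in a flat black disc or an 82 mm tall open tube; order varies. Point: on the axis, 33 mm above the foot; z up to the cone, y along the rack's row, x across it.
- chuck_mouth (a point): Bench chuck, fixed, upright: dark round foot (110 mm dia., 12 mm high), knurled steel sleeve of 52 mm dia. from 33 to 72 mm above the table, gripped across its diameter, three steel jaws inside. Point: centre of the mouth on the chuck's axis, 75 mm above the table; z up. Bore 22 mm deep, 23-26 mm wide when open: a seated cone's foot is 22 mm below this point, its collar clear above.
- sleeve (a joint): Turn of the sleeve (rad), growing clockwise seen from above; 0 to 0.15 (open) at the start. The three jaws close together, 7.6 mm per rad: they meet the shank at about 0.8, hold it firmly from 1.0 on; hard stop at 1.25. Takes about 0.25 Nm, up to 0.5 Nm while clamping; stays where it is left.
- rack_top (a point): Wooden rack, fixed, 60 x 180 mm, 30 mm high, with the three upright tools in a row, 60 mm apart, in holes 22 mm deep. Point: centre of its top face, 30 mm above the table; y along the row, z up.
Not all that is in view belongs to the job. What is meant by the part that bears rack_top is not pink or red, and is the smaller of those in its own colour.

How it is judged:
By the outcome, as a careful person would: the job done as asked, in the order asked, and still so for the second after the job is handed in, with the robot touching nothing.
It also fails if it takes over 51 s, if anything falls off the work surface, if the arm or the gripper's body presses on something with over 40 N, if the wrist force passes 120 N, or if a joint passes its speed limit or range.

## Working session

There is one attempt and no reset: what is moved stays moved. The work goes in short steps, Python scripts to look and compute and a tool call to move; the robot and the scene stay as the last step left them, time stands still between calls to the robot, and variables do not carry over. Pictures are saved under pics/ and viewed, about 8 in all and at most 12, crops included, and the job is handed in when it is done.

Besides the shell and the picture viewer there is one more tool, called after "Emit:" by a JSON object that holds its "fn" and its "kwargs", one argument or row to a line. send_rows: Moves the arm, as the interface text tells. Its arguments: {"type":"object","properties":{"commands":{"type":"array","items":{"type":"object","properties":{"gripper":{"type":"number"},"travel":{"type":"array","items":{"type":"number"}},"roll":{"type":"number"}}}},"grip_force":{"type":"number"}},"required":["commands"]}

```bash
mkdir -p pics
cat > h.py <<'E'
import numpy as np, cv2
from bench import env
def cal(n):
    c=env.get_calibration(n); K=np.array(c['K'],float); R=cv2.Rodrigues(np.array(c['rvec'],float))[0]; t=np.array(c['tvec'],float).ravel()
    return K,R,t
def onplane(c,u,v,z):
    K,R,t=c; d=R.T@np.linalg.inv(K)@np.array([u,v,1.]); o=-R.T@t
    return o+d*(z-o[2])/d[2]
def proj(c,p):
    K,R,t=c; q=K@(R@np.asarray(p,float)+t); return q[:2]/q[2]
def snap(n,f):
    c=cal(n); im=env.read_camera(n)[:,:,::-1].copy(); cv2.imwrite('pics/'+f,im); return c,im
E
python3 - <<'E'
from h import *
s=env.read_state(); print({k:np.round(v,3) for k,v in s.items()}, env.grip_point_offset)
a=snap('top','top0.png'); b=snap('side','side0.png'); w=snap('wrist','w0.png')
for c in (a,b,w): print(-c[0][1].T@c[0][2], c[0][0][0,0])
print(cv2.Rodrigues(np.array(s['ee_rot'],float))[0].round(3))
E
```

```text
{'time': np.float64(0.0), 'qpos': array([ 1.163,  0.424,  1.631, -0.   ,  1.089, -0.019]), 'qd': array([-0.001, -0.   ,  0.002,  0.   ,  0.001, -0.   ]), 'joint_efforts': array([ 0.0000e+00, -5.4463e+01, -2.7367e+01,  6.4000e-02,  2.3000e-02,
       -0.0000e+00]), 'eef_pos': array([236.664, 577.862, 221.923]), 'ee_rot': array([-1.369, -0.917,  0.919]), 'wrist_force': array([-0.004, -0.189,  0.363]), 'moment': array([ 0.021, -0.05 ,  0.032]), 'opening': np.float64(1.005)} 18.700000000000003
[ 347.64621014  135.94700771 1152.75303461] 406.17746331543003
[ 275.38182223 -919.89173256 1010.1624057 ] 492.09315268145843
[160.3659622  609.12258462 384.22520939] 347.0813567281868
[[ 0.379 -0.001 -0.925]
 [ 0.925 -0.001  0.379]
 [-0.002 -1.     0.   ]]
```

View pics/top0.png

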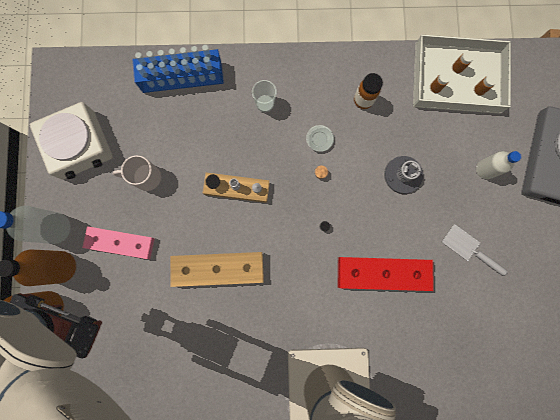

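View pics/side0.png

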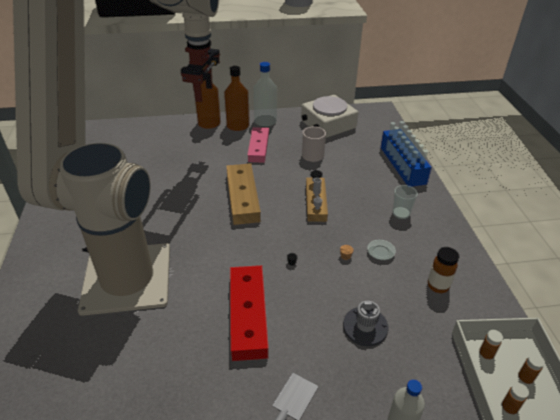

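The top view shows the small wooden rack with three tools near (237,188), and the chuck near (404,173). Both side-view positions agree: rack (317,195), chuck (367,315). I'll measure and zoom in next.

Run:
```python
from h import *
T=cal('top');S=cal('side');a=cv2.imread('pics/top0.png');b=cv2.imread('pics/side0.png')
hsv=cv2.cvtColor(a,cv2.COLOR_BGR2HSV); m=cv2.inRange(hsv,(8,70,90),(25,255,255))
m[:160]=0;m[210:]=0;m[:,:195]=0;m[:,280:]=0
m=cv2.morphologyEx(m,cv2.MORPH_CLOSE,np.ones((9,9)))
cs=max(cv2.findContours(m,0,2)[0],key=cv2.contourArea)
print(cv2.minAreaRect(cs))
P=np.array([onplane(T,u,v,30)[:2] for u,v in cv2.boxPoints(cv2.minAreaRect(cs))]); print(P.round(1),P.mean(0),np.linalg.norm(np.diff(P,axis=0),axis=1))
print('chuck',onplane(T,410,170,75),'foot',onplane(T,404,175,12))
p1=cv2.resize(a[160:215,190:290],None,fx=4,fy=4,interpolation=cv2.INTER_CUBIC)
p2=cv2.resize(a[145:200,370:470],None,fx=4,fy=4,interpolation=cv2.INTER_CUBIC)
p3=cv2.resize(b[160:230,290:350],None,fx=5,fy=5,interpolation=cv2.INTER_CUBIC)
p4=cv2.resize(b[290:350,335:400],None,fx=5,fy=5,interpolation=cv2.INTER_CUBIC)
o=np.zeros((600,800,3),np.uint8);o[:220,:400]=p1;o[:220,400:]=p2;o[230:580,:300]=p3;o[230:530,320:645]=p4
cv2.imwrite('pics/crop.png',o)
```

```text
((235.61541748046875, 186.57693481445312), (65.3663101196289, 21.582042694091797), 7.125016689300537)
[[542.7 337.5]
 [603.6 329.8]
 [576.1 147.9]
 [515.4 156.8]] [559.46175018 242.99282559] [ 61.35629403 183.9641488   61.27305205]
chuck [ 585.24104734 -234.59053921   75.        ] foot [ 584.9297    -238.0760504   12.       ]
```

View pics/crop.png

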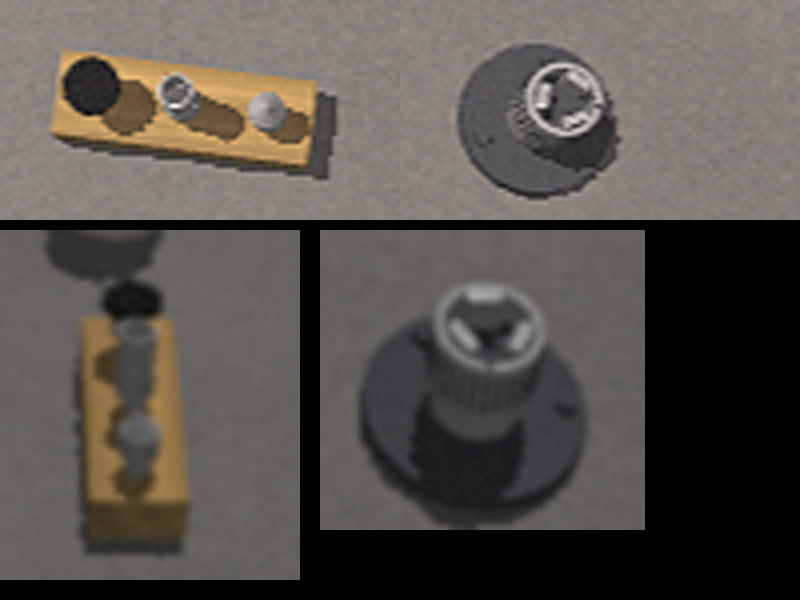

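View pics/w0.png

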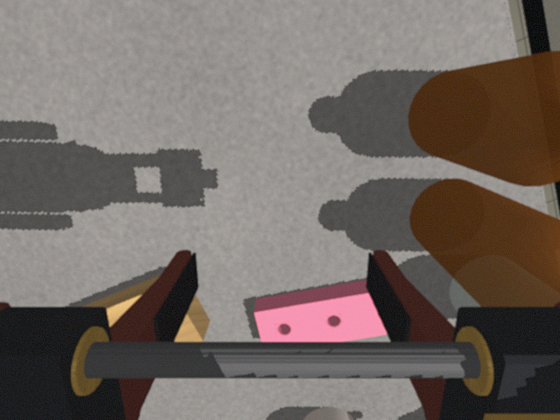

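The crop shows the cone (blunt grey point) at the right end of the wooden rack in the top view, around top pixel (257,187). The tube is in the middle and the black disc on the left. The chuck rim is centred near top (411,170). The wrist view shows no target yet. I'll triangulate both.

Run:
```python
from h import *
T=cal('top');S=cal('side');W=cal('wrist')
def tri(p,q):
    A=[c[0]@np.c_[c[1],c[2]] for c in (T,S)]
    X=cv2.triangulatePoints(A[0],A[1],np.array(p,float).reshape(2,1),np.array(q,float).reshape(2,1)).ravel();return X[:3]/X[3]
# cone collar blob centre; crop pixels -> image
cu=(190+267/4,160+111/4); cs=(290+139/5,160+(430-230)/5)
print('cone tri',tri(cu,cs),'top@60',onplane(T,*cu,60),'side@60',onplane(S,*cs,60))
ku=(370+165/4,145+101/4); ks=(335+(491-320)/5,290+(326-230)/5)
print('chuck tri',tri(ku,ks),'top@73',onplane(T,*ku,73),'side@73',onplane(S,*ks,73))
s=env.read_state();R=cv2.Rodrigues(s['ee_rot'])[0];p=s['eef_pos']
for dy in (-19,0,50,100,150,190):
  for dz in (0,40,80): print(dy,dz,proj(W,p+R@[0,dy,dz]).round(0),end=' ')
print(R.T@W[1].T)
```

```text
cone tri [550.94265743 182.32070107  60.95592549] top@60 [549.07714834 182.53757186  60.        ] side@60 [552.62975324 183.58398345  60.        ]
chuck tri [ 588.19370305 -239.30601787   72.41110898] top@73 [ 584.90946281 -238.64043385   73.        ] side@73 [ 590.19267176 -239.49428025   73.        ]
-19 0 [282. 288.] -19 40 [283. 206.] -19 80 [283. 109.] 0 0 [282. 269.] 0 40 [282. 195.] 0 80 [283. 108.] 50 0 [282. 234.] 50 40 [282. 174.] 50 80 [282. 107.] 100 0 [282. 211.] 100 40 [282. 161.] 100 80 [282. 106.] 150 0 [282. 195.] 150 40 [282. 152.] 150 80 [282. 105.] 190 0 [282. 185.] 190 40 [282. 147.] 190 80 [282. 105.] [[ 9.99999458e-01  1.02845591e-03 -1.62806192e-04]
 [ 4.62914189e-04 -2.99048416e-01  9.54237827e-01]
 [ 9.32704600e-04 -9.54237385e-01 -2.99048730e-01]]
```

Emit:
{"fn": "send_rows", "kwargs": {
  "commands": [
    {"travel": [-31, 0, -55], "roll": 10, "gripper": 0},
    {"travel": [-61, 0, -110], "roll": 19, "gripper": 0},
    {"travel": [-92, 0, -165], "roll": 28, "gripper": 0},
    {"travel": [-123, 0, -220], "roll": 38, "gripper": 0},
    {"travel": [-154, 0, -275], "roll": 48, "gripper": 0},
    {"travel": [-184, 0, -330], "roll": 57, "gripper": 0},
    {"travel": [-215, 0, -385], "roll": 66, "gripper": 0},
    {"travel": [-246, 0, -439], "roll": 76, "gripper": 0}
  ]
}}

```text
time: 1.15
eef_pos: [548.9, 185.0, 222.6]
ee_rot: [-1.568, 0.118, -0.118]
wrist_force: [0.1, 1.1, -0.1]
opening: 0.999
```

Emit:
{"fn": "send_rows", "kwargs": {
  "commands": [
    {"travel": [1, 40, 0]},
    {"travel": [1, 85, 0]},
    {"travel": [1, 85, 0]}
  ]
}}

```text
invalid input
```

Run:
```python
from h import *
s=env.read_state();c,im=snap('wrist','w1.png')
print(s['eef_pos'],cv2.Rodrigues(s['ee_rot'])[0].round(4))
import pickle;pickle.dump((c,s),open('w1.pkl','wb'))
for z in (74,60):
  for p in ((551,183),(550.5,183.7)): print(z,p,proj(c,(*p,z)))
```

```text
[548.86793118 185.04578609 222.62625903] [[ 9.888e-01 -1.000e-04  1.495e-01]
 [-1.495e-01  1.000e-04  9.888e-01]
 [-1.000e-04 -1.000e+00  1.000e-04]]
74 (551, 183) [284.4023588  197.07015102]
74 (550.5, 183.7) [283.75796455 196.42573874]
60 (551, 183) [284.31263398 193.2795129 ]
60 (550.5, 183.7) [283.69388362 192.65870325]
```

View pics/w1.png

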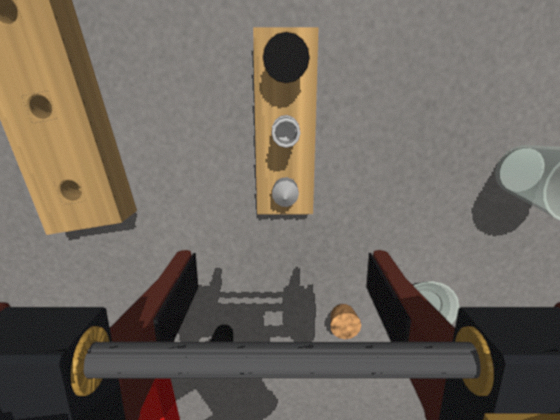

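The wrist view shows the rack aligned with the tool and the cone at (285,193), as predicted to within about 1 mm. The move was refused because every row needs a gripper value, so I'll resend it and descend.

Emit:
{"fn": "send_rows", "kwargs": {
  "commands": [
    {"gripper": 0, "travel": [3, 45, -1], "roll": 0},
    {"gripper": 0, "travel": [3, 90, -1], "roll": 0},
    {"gripper": 0, "travel": [3, 135, -1], "roll": 0},
    {"gripper": 0, "travel": [3, 165, -1], "roll": 0},
    {"gripper": 0, "travel": [3, 180, -1], "roll": 0},
    {"gripper": 0, "travel": [3, 187, -1], "roll": 0},
    {"gripper": 0, "travel": [3, 187, -1], "roll": 0}
  ]
}}

```text
time: 2.08
eef_pos: [551.1, 185.6, 36.1]
ee_rot: [-1.568, 0.113, -0.114]
wrist_force: [-0.9, -0.8, 0.2]
opening: 1.004
```

Emit:
{"fn": "send_rows", "kwargs": {
  "commands": [
    {"gripper": 1, "travel": [0, 0, 0], "roll": 0},
    {"gripper": 1, "travel": [0, 0, 0], "roll": 0},
    {"gripper": 1, "travel": [0, 0, 0], "roll": 0},
    {"gripper": 1, "travel": [0, 0, 0], "roll": 0},
    {"gripper": 1, "travel": [0, 0, 0], "roll": 0},
    {"gripper": 1, "travel": [0, 0, 0], "roll": 0}
  ],
  "grip_force": 30
}}

```text
time: 2.82
eef_pos: [550.7, 185.4, 35.7]
ee_rot: [-1.568, 0.114, -0.113]
wrist_force: [-0.7, 0.4, 0.9]
opening: 0.358
```

Emit:
{"fn": "send_rows", "kwargs": {
  "commands": [
    {"gripper": 1, "travel": [0, 0, 0], "roll": 0},
    {"gripper": 1, "travel": [0, 0, 0], "roll": 0},
    {"gripper": 1, "travel": [0, 0, 0], "roll": 0}
  ]
}}

```text
time: 3.2
eef_pos: [550.7, 185.4, 35.6]
ee_rot: [-1.568, 0.113, -0.113]
wrist_force: [0.6, -0.5, 0.3]
opening: 0.286
```

Emit:
{"fn": "send_rows", "kwargs": {
  "commands": [
    {"gripper": 1, "travel": [0, -5, 0], "roll": 0},
    {"gripper": 1, "travel": [0, -15, 0], "roll": 0},
    {"gripper": 1, "travel": [0, -40, 0], "roll": 0},
    {"gripper": 1, "travel": [0, -80, 0], "roll": 0},
    {"gripper": 1, "travel": [0, -120, 0], "roll": 0},
    {"gripper": 1, "travel": [0, -120, 0], "roll": 0},
    {"gripper": 1, "travel": [0, -120, 0], "roll": 0}
  ]
}}

```text
time: 4.08
eef_pos: [550.1, 185.2, 155.4]
ee_rot: [-1.568, 0.114, -0.113]
wrist_force: [-0.5, 0.3, -0.4]
opening: 0.291
```

Run:
```python
from h import *
s=env.read_state();c,im=snap('wrist','w2.png');t,_=snap('top','top2.png');snap('side','side2.png')
print(s['eef_pos'],s['wrist_force'],s['opening'],s['qpos'],cv2.Rodrigues(s['ee_rot'])[0].round(4))
```

```text
[550.09111386 185.23866998 155.41447855] [-0.46306877  0.2883399  -0.36574869] 0.29100933463498313 [3.04295171e-01 4.44322435e-01 1.77828733e+00 3.96423486e-05
 9.19630372e-01 4.48761567e-01] [[ 9.896e-01 -6.000e-04  1.440e-01]
 [-1.440e-01 -2.000e-04  9.896e-01]
 [-6.000e-04 -1.000e+00 -3.000e-04]]
```

View pics/w2.png

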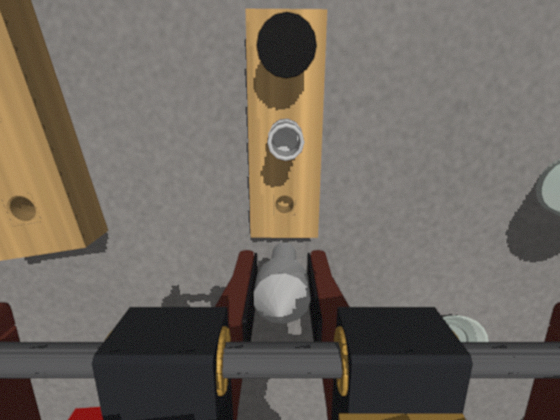

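The wrist view shows the cone held upright and centred between the pads at (282,295), with its rack hole empty at (285,204). I'll carry it slightly past the chuck so the wrist camera can see the mouth.

Emit:
{"fn": "send_rows", "kwargs": {
  "commands": [
    {"gripper": 1, "travel": [10, 0, -40], "roll": 0},
    {"gripper": 1, "travel": [22, 0, -98], "roll": 0},
    {"gripper": 1, "travel": [35, 0, -156], "roll": 0},
    {"gripper": 1, "travel": [48, 0, -214], "roll": 0},
    {"gripper": 1, "travel": [60, 0, -272], "roll": 0},
    {"gripper": 1, "travel": [73, 0, -330], "roll": 0},
    {"gripper": 1, "travel": [86, 0, -388], "roll": 0},
    {"gripper": 1, "travel": [98, 0, -435], "roll": 0}
  ]
}}

```text
time: 5.22
eef_pos: [584.3, -261.3, 154.3]
ee_rot: [-1.567, 0.116, -0.113]
wrist_force: [0.4, 0.8, -0.3]
opening: 0.289
```

Emit:
{"fn": "send_rows", "kwargs": {
  "commands": [
    {"gripper": 1, "travel": [0, 0, -24], "roll": 0},
    {"gripper": 1, "travel": [0, 0, -24], "roll": 0},
    {"gripper": 1, "travel": [0, 0, -24], "roll": 0}
  ]
}}

```text
time: 5.6
eef_pos: [581.1, -281.4, 155.0]
ee_rot: [-1.567, 0.114, -0.112]
wrist_force: [-0.1, 0.1, -1.1]
opening: 0.292
```

Run:
```python
from h import *
s=env.read_state();c,im=snap('wrist','w3.png')
import pickle;pickle.dump((c,s),open('w3.pkl','wb'))
print(s['eef_pos'],s['wrist_force'],s['opening'],s['qpos'],cv2.Rodrigues(s['ee_rot'])[0].round(4))
print(proj(c,(587,-239,75)),proj(c,(587,-239,12)))
```

```text
[ 581.07201546 -281.4071108   155.01289414] [-0.08033992  0.10070859 -1.05338408] 0.29221243609768743 [-4.69612176e-01  5.31429132e-01  1.62660710e+00  4.47700531e-04
  9.85398934e-01 -3.26039937e-01] [[ 9.897e-01 -1.500e-03  1.433e-01]
 [-1.433e-01  1.200e-03  9.897e-01]
 [-1.600e-03 -1.000e+00  9.000e-04]]
[281.59400068 161.31051003] [281.81413819 149.60449211]
```

View pics/w3.png

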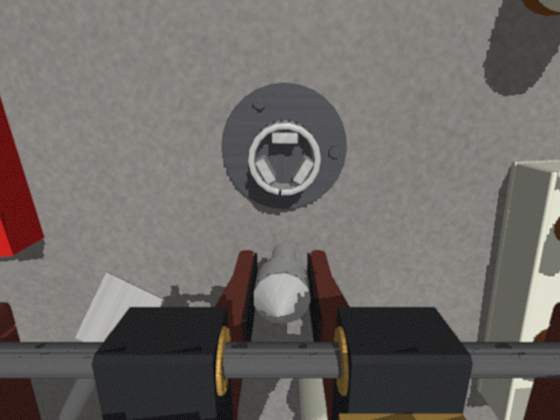

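The wrist view shows the chuck's rim circle centred at (284.5,158) and its foot disc at (284.5,147), both close to prediction. I'll cast rays through both, and through the cone's top for its offset in the grip.

Run:
```python
from h import *; import pickle
c,s=pickle.load(open('w3.pkl','rb'))
im=cv2.imread('pics/w3.png');g=cv2.cvtColor(im,cv2.COLOR_BGR2GRAY)
r=g[80:220,215:355];_,d=cv2.threshold(r,85,255,cv2.THRESH_BINARY_INV)
k=cv2.HoughCircles(cv2.GaussianBlur(r,(3,3),0),cv2.HOUGH_GRADIENT,1,20,param1=120,param2=20,minRadius=28,maxRadius=42)
print(k[0][:3]+[215,80,0])
P=[]
for u,v,_ in k[0][:1]+[215,80,0]: P.append(onplane(c,u,v,74))
P.append(onplane(c,284.5,158,74)); print(P,'foot',onplane(c,284.5,147,12))
R=cv2.Rodrigues(s['ee_rot'])[0];p=s['eef_pos']
for q in P: print('move tool',(R.T@(q-p)).round(1))
for dy in (-38,-24.4,27.6): print(dy,[proj(c,p+R@[0,dy,dz]).round(1) for dz in (-3,0,3)])
```

```text
[[283.5        159.5         30.79999924]]
[array([ 588.48013197, -238.08899462,   74.        ]), array([ 589.32264447, -237.14598572,   74.        ])] foot [ 589.63802318 -237.10198378   12.        ]
move tool [ 1.3 81.1 43.9]
move tool [ 2.  81.1 44.9]
-38 [array([281.3, 317.5]), array([281.3, 311.2]), array([281.3, 304.9])]
-24.4 [array([281.4, 299.7]), array([281.4, 293.9]), array([281.4, 287.9])]
27.6 [array([281.5, 252.2]), array([281.6, 247.6]), array([281.6, 242.9])]
```

Emit:
{"fn": "send_rows", "kwargs": {
  "commands": [
    {"gripper": 1, "travel": [1.5, 0, 22], "roll": 0},
    {"gripper": 1, "travel": [1.5, 0, 44.5], "roll": 0},
    {"gripper": 1, "travel": [1.5, 25, 44.5], "roll": 0},
    {"gripper": 1, "travel": [1.5, 40, 44.5], "roll": 0},
    {"gripper": 1, "travel": [1.5, 40, 44.5], "roll": 0},
    {"gripper": 1, "travel": [1.5, 40, 44.5], "roll": 0}
  ]
}}

```text
time: 6.4
eef_pos: [589.9, -239.0, 116.1]
ee_rot: [-1.568, 0.113, -0.114]
wrist_force: [0.5, -0.2, -1.0]
opening: 0.288
```

Run:
```python
from h import *
s=env.read_state();R=cv2.Rodrigues(s['ee_rot'])[0]
print(s['eef_pos'],'to go',(R.T@(np.array([588.7,-238,80.7])-s['eef_pos'])).round(1))
t,a=snap('top','t4.png');S,b=snap('side','s4.png');w,i=snap('wrist','w4.png')
o=np.zeros((600,800,3),np.uint8)
o[:360,:360]=cv2.resize(b[265:355,320:410],None,fx=4,fy=4,interpolation=cv2.INTER_CUBIC)
o[:240,380:780]=cv2.resize(a[145:205,360:460],None,fx=4,fy=4,interpolation=cv2.INTER_CUBIC)
o[250:,400:]=cv2.resize(i,(560,420))[70:,80:480]
cv2.imwrite('pics/m4.png',o)
```

```text
[ 589.88972805 -239.01697156  116.12549626] to go [-1.3 35.4  0.8]
```

View pics/m4.png

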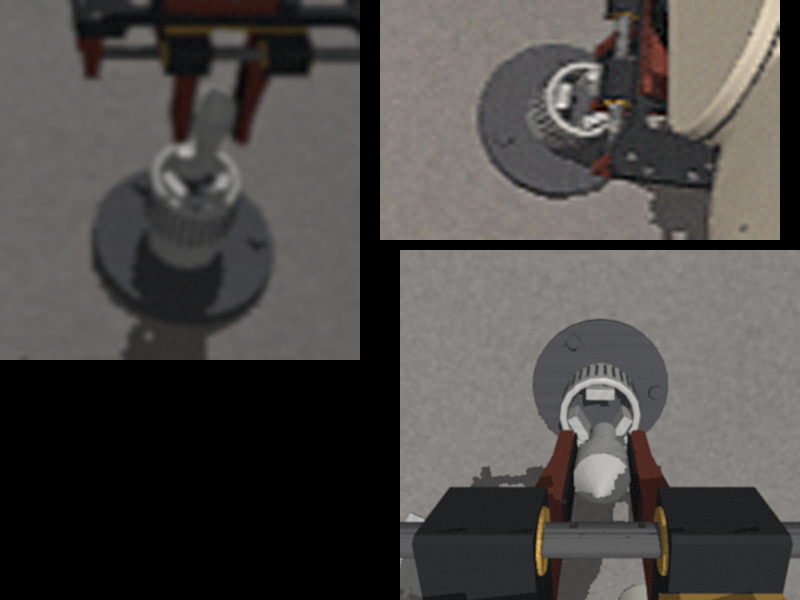

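The composite shows the cone's foot about 13 mm above the mouth and centred on it in the wrist view (cone x 602, rim x 600). In the side view the offset matches perspective. I'll lower it with a small correction.

Emit:
{"fn": "send_rows", "kwargs": {
  "commands": [
    {"gripper": 1, "travel": [-1, 5, 1], "roll": 0},
    {"gripper": 1, "travel": [-1, 12, 1], "roll": 0},
    {"gripper": 1, "travel": [-1, 20, 1], "roll": 0},
    {"gripper": 1, "travel": [-1, 26, 1], "roll": 0},
    {"gripper": 1, "travel": [-1, 31, 1], "roll": 0},
    {"gripper": 1, "travel": [-1, 31, 1], "roll": 0}
  ]
}}

```text
time: 7.3
eef_pos: [588.4, -237.8, 84.1]
ee_rot: [-1.568, 0.114, -0.113]
wrist_force: [0.6, -0.2, -0.7]
opening: 0.287
```

Emit:
{"fn": "send_rows", "kwargs": {
  "commands": [
    {"gripper": 1, "travel": [0, 1.5, 0], "roll": 0},
    {"gripper": 1, "travel": [0, 3, 0], "roll": 0},
    {"gripper": 1, "travel": [0, 3, 0], "roll": 0}
  ]
}}

```text
time: 7.68
eef_pos: [588.7, -237.9, 81.7]
ee_rot: [-1.568, 0.113, -0.113]
wrist_force: [-0.6, -0.1, -0.4]
opening: 0.291
```

Free entry with no contact force. I'll feel for the bottom.

Emit:
{"fn": "send_rows", "kwargs": {
  "commands": [
    {"gripper": 1, "travel": [0, 0.7, 0], "roll": 0},
    {"gripper": 1, "travel": [0, 1.4, 0], "roll": 0},
    {"gripper": 1, "travel": [0, 1.4, 0], "roll": 0}
  ]
}}

```text
time: 8.05
eef_pos: [588.8, -238.0, 80.6]
ee_rot: [-1.568, 0.113, -0.114]
wrist_force: [-1.3, 0.3, 2.2]
opening: 0.285
```

Emit:
{"fn": "send_rows", "kwargs": {
  "commands": [
    {"gripper": 1, "travel": [0, 0.6, 0], "roll": 0},
    {"gripper": 1, "travel": [0, 0.6, 0], "roll": 0}
  ]
}}

```text
time: 8.3
eef_pos: [588.9, -238.1, 80.5]
ee_rot: [-1.568, 0.113, -0.114]
wrist_force: [-2.3, 0.5, 7.5]
opening: 0.292
```

Force rises to 7.5 N and the TCP stops, so the foot is on the bottom. I'll release.

Emit:
{"fn": "send_rows", "kwargs": {
  "commands": [
    {"gripper": 0.6, "travel": [0, -0.6, 0], "roll": 0},
    {"gripper": 0.3, "travel": [0, -0.6, 0], "roll": 0},
    {"gripper": 0, "travel": [0, -0.6, 0], "roll": 0},
    {"gripper": 0, "travel": [0, -0.6, 0], "roll": 0},
    {"gripper": 0, "travel": [0, -0.6, 0], "roll": 0},
    {"gripper": 0, "travel": [0, -0.6, 0], "roll": 0},
    {"gripper": 0, "travel": [0, -0.6, 0], "roll": 0},
    {"gripper": 0, "travel": [0, -0.6, 0], "roll": 0}
  ]
}}

```text
time: 9.3
eef_pos: [588.7, -237.9, 80.3]
ee_rot: [-1.568, 0.113, -0.113]
wrist_force: [-0.0, 0.1, -0.4]
opening: 0.997
```

Run:
```python
from h import *
s=env.read_state();R=cv2.Rodrigues(s['ee_rot'])[0]
print(s['opening'],s['wrist_force'],s['eef_pos'],s['qpos'],'to go',(R.T@(np.array([588.7,-238,44])-s['eef_pos'])).round(1))
S,b=snap('side','s5.png');w,i=snap('wrist','w5.png')
o=np.zeros((480,780,3),np.uint8)
o[:360,:360]=cv2.resize(b[265:355,320:410],None,fx=4,fy=4,interpolation=cv2.INTER_CUBIC)
o[:420,370:770]=i[:,80:480]
cv2.imwrite('pics/m5.png',o)
```

```text
0.9968990288488974 [-0.03037408  0.08493038 -0.381367  ] [ 588.67420059 -237.94149653   80.29065039] [-4.02851961e-01  6.17150697e-01  1.68550333e+00 -3.27206898e-05
  8.38892118e-01 -2.58421903e-01] to go [ 0.  36.3 -0.1]
```

View pics/m5.png

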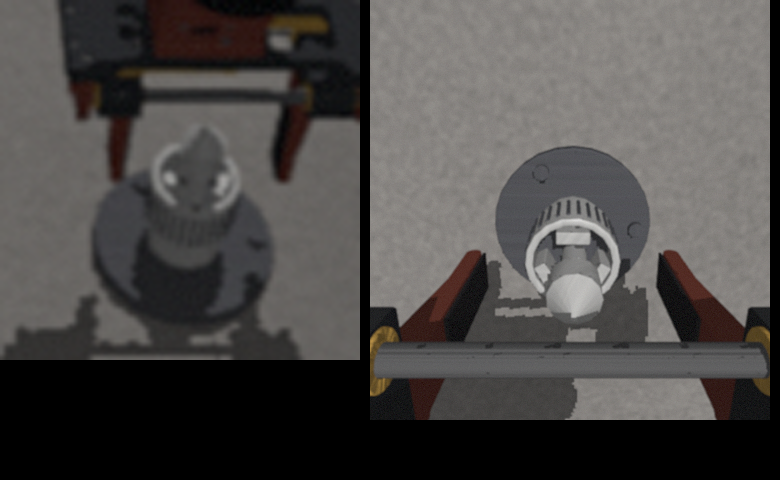

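The composite shows the cone standing upright in the bore (side tip (203,130), collar above the rim), with the fingers clear of it. Now I'll lower the open fingers around the sleeve and grip it.

Emit:
{"fn": "send_rows", "kwargs": {
  "commands": [
    {"gripper": 0, "travel": [0, 8, 0], "roll": 0},
    {"gripper": 0, "travel": [0, 18, 0], "roll": 0},
    {"gripper": 0, "travel": [0, 28, 0], "roll": 0},
    {"gripper": 0, "travel": [0, 33, 0], "roll": 0},
    {"gripper": 0, "travel": [0, 36, 0], "roll": 0},
    {"gripper": 0, "travel": [0, 36, 0], "roll": 0}
  ]
}}

```text
time: 10.15
eef_pos: [588.6, -237.9, 44.1]
ee_rot: [-1.568, 0.114, -0.113]
wrist_force: [-0.2, 0.3, 0.1]
opening: 1.003
```

Emit:
{"fn": "send_rows", "kwargs": {
  "commands": [
    {"gripper": 1, "travel": [0, 0, 0], "roll": 0},
    {"gripper": 1, "travel": [0, 0, 0], "roll": 0},
    {"gripper": 1, "travel": [0, 0, 0], "roll": 0},
    {"gripper": 1, "travel": [0, 0, 0], "roll": 0},
    {"gripper": 1, "travel": [0, 0, 0], "roll": 0},
    {"gripper": 1, "travel": [0, 0, 0], "roll": 0},
    {"gripper": 1, "travel": [0, 0, 0], "roll": 0}
  ],
  "grip_force": 55
}}

```text
time: 11.02
eef_pos: [588.9, -238.0, 44.4]
ee_rot: [-1.568, 0.113, -0.114]
wrist_force: [1.9, -0.0, 0.4]
opening: 0.586
```

Emit:
{"fn": "send_rows", "kwargs": {
  "commands": [
    {"gripper": 1, "travel": [0, 0, 0], "roll": 6},
    {"gripper": 1, "travel": [0, 0, 0], "roll": 12},
    {"gripper": 1, "travel": [0, 0, 0], "roll": 18},
    {"gripper": 1, "travel": [0, 0, 0], "roll": 24},
    {"gripper": 1, "travel": [0, 0, 0], "roll": 30},
    {"gripper": 1, "travel": [0, 0, 0], "roll": 36},
    {"gripper": 1, "travel": [0, 0, 0], "roll": 42},
    {"gripper": 1, "travel": [0, 0, 0], "roll": 42}
  ]
}}

```text
time: 12.02
eef_pos: [589.2, -238.2, 44.4]
ee_rot: [-1.46, 0.684, -0.686]
wrist_force: [3.3, -0.6, -0.6]
opening: 0.581
```

Run:
```python
from h import *
s=env.read_state();print(s['moment'],s['wrist_force'],s['eef_pos'],s['qpos'][[0,5]],s['opening'])
```

```text
[-0.16893615 -0.27607626 -0.21085167] [ 3.3462154  -0.64420699 -0.64480668] [ 589.16618242 -238.16478024   44.42059606] [-0.40296932  0.47419745] 0.5807169016508801
```

Emit:
{"fn": "send_rows", "kwargs": {
  "commands": [
    {"gripper": 1, "travel": [0, 0, 0], "roll": 5},
    {"gripper": 1, "travel": [0, 0, 0], "roll": 10},
    {"gripper": 1, "travel": [0, 0, 0], "roll": 15},
    {"gripper": 1, "travel": [0, 0, 0], "roll": 20},
    {"gripper": 1, "travel": [0, 0, 0], "roll": 20}
  ]
}}

```text
time: 12.65
eef_pos: [589.2, -238.3, 44.4]
ee_rot: [-1.353, 0.949, -0.951]
wrist_force: [3.2, -1.7, -0.4]
opening: 0.582
```

Run:
```python
from h import *
s=env.read_state();print(s['moment'],s['wrist_force'],s['eef_pos'],s['qpos'][[0,5]],s['opening'])
w,i=snap('wrist','w6.png')
```

```text
[-0.34466327 -0.34052011 -0.03103878] [ 3.15988518 -1.661615   -0.42890989] [ 589.20257768 -238.26833095   44.44021985] [-0.40300939  0.82139886] 0.5819326859215729
```

View pics/w6.png

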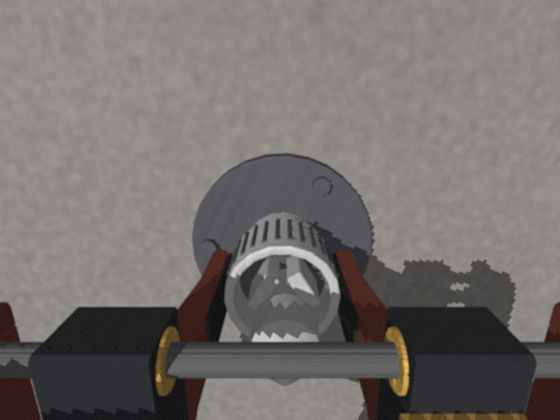

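The wrist view shows the jaws' bright faces close to the shank at about (285,275), but it's cramped. I'll turn a few degrees more and read the torque.

Emit:
{"fn": "send_rows", "kwargs": {
  "commands": [
    {"gripper": 1, "travel": [0, 0, 0], "roll": 2},
    {"gripper": 1, "travel": [0, 0, 0], "roll": 4}
  ]
}}

```text
time: 12.95
eef_pos: [589.2, -238.3, 44.4]
ee_rot: [-1.328, 1.002, -1.004]
wrist_force: [4.3, -0.9, -2.1]
opening: 0.587
```

Run:
```python
from h import *
for k in range(4):
  s=env.read_state();print(s['moment'],s['joint_efforts'][5],s['qpos'][[0,5]],s['opening']); env.read_camera('top')
```

```text
[-0.09235963 -0.73297079  2.70226605] 2.156045213341713 [-0.40261865  0.89249784] 0.5871263765228775
[-0.13919993 -0.62830581  2.41594747] 2.580575868487358 [-0.40241591  0.89286361] 0.5874571878959117
[-0.29443115 -0.66196608  2.17064201] 2.504967972636223 [-0.40231292  0.89096824] 0.5865045470466635
[-0.25825138 -0.56245038  2.19860849] 2.2505955398082733 [-0.40232408  0.89051355] 0.5896138690002355
```

The torque is 2.2 Nm, so the sleeve is at its hard stop, well past the 1.0 firm-hold point. I'll ease off 2° to drop the torque, release, and lift.

Emit:
{"fn": "send_rows", "kwargs": {
  "commands": [
    {"gripper": 1, "travel": [0, 0, 0], "roll": -2},
    {"gripper": 0.3, "travel": [0, 0, 0], "roll": -2},
    {"gripper": 0, "travel": [0, 0, 0], "roll": -2},
    {"gripper": 0, "travel": [0, 0, 0], "roll": -2},
    {"gripper": 0, "travel": [0, 0, 0], "roll": -2},
    {"gripper": 0, "travel": [0, 0, 0], "roll": -2},
    {"gripper": 0, "travel": [0, 0, 0], "roll": -2}
  ]
}}

```text
time: 14.02
eef_pos: [588.6, -238.0, 44.3]
ee_rot: [-1.34, 0.978, -0.978]
wrist_force: [-0.2, -1.2, -0.8]
opening: 1.0
```

Emit:
{"fn": "send_rows", "kwargs": {
  "commands": [
    {"gripper": 0, "travel": [0, -20, 0], "roll": -2},
    {"gripper": 0, "travel": [0, -50, 0], "roll": -2},
    {"gripper": 0, "travel": [0, -90, 0], "roll": -2},
    {"gripper": 0, "travel": [0, -130, 0], "roll": -2},
    {"gripper": 0, "travel": [0, -130, -30], "roll": -2},
    {"gripper": 0, "travel": [0, -130, -50], "roll": -2},
    {"gripper": 0, "travel": [0, -130, -50], "roll": -2}
  ]
}}

```text
time: 14.9
eef_pos: [539.7, -253.4, 174.6]
ee_rot: [-1.352, 0.953, -0.952]
wrist_force: [0.0, -0.5, 0.6]
opening: 1.001
```

Run:
```python
from h import *
s=env.read_state();print(s['time'],s['eef_pos'],s['opening'],s['wrist_force'])
S,b=snap('side','s7.png');w,i=snap('wrist','w7.png')
o=np.zeros((480,800,3),np.uint8)
o[:360,:360]=cv2.resize(b[265:355,320:410],None,fx=4,fy=4,interpolation=cv2.INTER_CUBIC)
o[:400,370:770]=cv2.resize(i[80:280,180:380],None,fx=2,fy=2,interpolation=cv2.INTER_CUBIC)
cv2.imwrite('pics/m7.png',o)
```

```text
14.9 [ 539.6842703  -253.43046868  174.55189006] 1.0006076913093958 [ 0.00331564 -0.46153374  0.57191681]
```

View pics/m7.png

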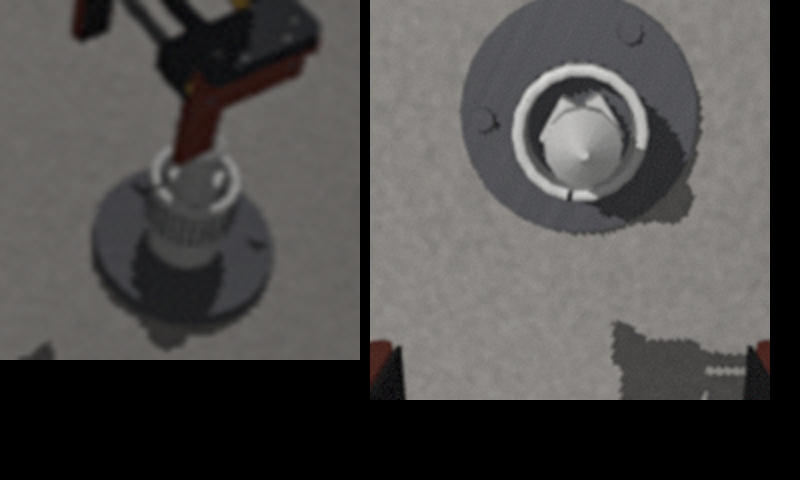

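The wrist view shows the cone upright at the centre of the rim (tip (585,157)), with the jaws closed in on the shank, hidden under the collar. The gripper is clear, so I'll hand in.

```bash
python3 -c "
from bench import env
env.hand_in()"
```

```text
the job is handed in; nothing more can be done
```

The cone is standing point up in the bench chuck, clamped by the jaws, and I handed the job in at about 15 s with the gripper open and clear.

- **Pick:** I took the pointed cone from the end of the small wooden rack. The wrist view afterwards showed its hole empty.
- **Seating:** I lowered it until the force rose to 7.5 N and the tool stopped at the height expected for the foot on the bottom of the bore. I then let go, and it stood upright.
- **Clamping:** I gripped the sleeve and turned it about 66° clockwise. Torque stayed low until the last 4°, then rose to about 2.2 Nm, which I took as the hard stop and so past the firm-hold point. I eased off 2° and released.
- **Last check:** The final wrist view shows the cone upright and centred, with the jaws closed in around the shank and the gripper clear.

**Not confirmed:**
- The sleeve angle is inferred from the tool's turn and the torque, not measured directly.
- The torque reading stayed low through most of the turn, so it did not show the clamping stage separately. I did not test the hold by tugging the cone.
- In the last side view the gripper hid the cone's tip, so only the wrist view confirms the final position.
- One early move call was refused because its rows had no gripper value. It moved nothing.

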